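# Refit the filter cartridge of a desk air cleaner

### The arm

A 6-joint arm with a two-finger parallel gripper is mounted at the origin on the work surface. World frame = base frame: x ahead of the robot, y to its left, z up, the work surface at z = 0. Lengths are in m, angles in rad, forces in N, time in s.
With the tool pointing down it reaches from about 0.25 to 0.725 m from the base axis. Payload 4 kg.
Tool frame: the origin (TCP) lies where the fingers leave the gripper's body, on its centre line; the fingertips stand 73 mm ahead of it and the grasp point (between the pads) lies 54 mm ahead of it (bot.tip_reach is the z of the fingertips in the tool frame, in m); z points along the fingers, x is the direction in which the jaws open and shut, and the axes are right-handed (so a half turn about z gives the same grasp; the last joint's range is limited). The gripper opens to 85 mm and grips with 20 to 120 N. Pads are 22 mm wide; open, the fingers measure 114 mm over their backs; the gripper's body (76 mm by 85 mm) begins 54 mm behind the grasp point. The pads swing forward as they close: fully open they stand 13 mm farther back than shut.
Start: joints at [1.132, 0.241, 0.005, 1.335, 0, 1.571], TCP at [0.212, 0.453, 0.304] pointing down, gripper open.
Joint ranges: [-2.72, 2.72], [-1.05, 1.87], [-1.09, 1.28], [-1.99, 2.15], [-1.42, 1.44], [-3.14, 3.14]. Speed limits (rad/s): [2.79, 2.79, 3.14, 3.14, 3.14, 3.14].

### API

Orientations are given as a unit quaternion [x, y, z, w].
In Python, from workcell import bot, vision, job_done gives the robot as it stands.
- The arm moves only by the tool drive_tool, never from a script. Its argument "steps" is one flat list of numbers, 7 for each row, row after row: the shift along the tool's x, y, z in m, then the turn, a rotation vector about the tool's x, y, z in degrees, then the closure, from -1 (fully open) to 1 (shut). A call has 1 to 8 rows; each row shifts and turns the commanded pose from where the row before left it, along the tool's axes as they then stand; what a row does not reach is not made up. A row lasts 1/12 s, in which the tool goes at most 41.7 mm and 7.16 degrees, less where a joint would pass 70% of its speed; a pose out of reach is approached as far as the arm can. A call is refused whole if a number of a shift passes 0.0417 or a number of a turn 7.16, either way. A call with a gripper value outside its range is refused whole. The fingers move at their own pace and stop on an object; the grip force is fixed at half the most. Time passes only in rows, so rows that do not move let the fingers close. It gives the time, the measured TCP pose, the force and the opening at its end, in the units of the state.
- bot.get_obs(): the state, without advancing time (a new reading comes with each control period).
- vision.camera(name): name is "scene" or "top" or "wrist"; returns (picture, depth): 384x512x3 uint8, red, green, blue; 384x512 float32, m along the optical axis (not along the pixel's ray), 0 where there is no reading.
- vision.camera_model(name): a dict with "mtx" (3x3 intrinsics, pixels), "rvec" (rotation vector, rad) and "tvec" (3), from world to camera coordinates, as OpenCV has them. Camera axes: x right, y down, z forward; pixel columns grow to the right and rows downward; lengths in m; the calibration is good to about 2 mm. A picture is of the moment at which its call begins: read the wrist's pose just before it. camera_model takes no time and is no camera call; for the wrist camera it gives the pose at the moment of the call.
- job_done(): hands the job in, once; it reports no verdict.
The state is a dict: "clock": time; "joint_pos": joint angles; "joint_vel": joint speeds; "tau": joint torques, N m; "eef_pos": TCP position; "tool_rot": TCP orientation; "ft_force": force on the tool from outside, world axes, zero at the start; "ft_torque": the same for the moment, N m; "grip_width": finger opening in m.
Only numpy, scipy, OpenCV 4.12 (cv2) and the standard library are available. Lean on these libraries where they do the work, as an engineer would, in place of code of your own. Each camera call takes 0.05 s, during which the arm holds its last target.

### The job

Put the long filter cartridge back into the open bay of the desk air cleaner: tilt it, hook its tongue under the lip of the bay, then swing the other end down until the cartridge lies fully home and flat on the bay floor. Then slide the latch all the way over the cartridge's end and let go. Leave the short cartridge, the coffee can, the water bottle and the hole punch where they are.

Things in the scene. Friction and masses are not known exactly. Their poses are not given: they have to be found in the camera images.
- cleaner: White air cleaner lying flat, 220 (x) x 132 (y) x 64 mm, fixed to the desk. Origin: centre of its underside; z up, x from the lip end (nearer the robot) to the latch end. Open-topped bay 157 x 108 mm: x = -98 to +59, y = -54 to +54 mm, floor at z = 45 mm. Side walls, and the deck beyond the bay (x = 59 to 110 mm), reach z = 61 mm.
- lip_edge (a point): Middle of the lip's lower edge, at x = -84, y = 0, z = 59 mm in the cleaner's frame. The lip, 5 mm thick, overhangs the bay's whole width by 14 mm (x = -98 to -84 mm), 14 mm above the bay floor. The opening left (143 mm) is shorter than the long cartridge: it goes in only tilted, about 15 degrees with the latch end up, tongue first.
- cartridge: Long filter cartridge, loose, 0.18 to 0.35 kg, flat on the desk at the start; 152 mm (x) x 100 mm (y). Grey frame with pleats, 14 mm thick, x = -54 to +76 mm; on it a grip rib 12 mm thick (x), 60 mm long (y), z = 14 to 42 mm, centred at x = 11, y = 0. Origin: underside, half way along the 152 mm; z up. Fully home: origin near x = -19.5, y = 0, z = 45 mm in the cleaner's frame, axes parallel.
- cartridge_tongue (a point): Middle of the lower edge of the long cartridge's tongue tip (x = -76, y = 0, z = 0 mm in its frame). The tongue is flat, 22 mm long (x = -76 to -54 mm), 80 mm wide, 6 mm thick, flush with the underside.
- short_cartridge: A cartridge of the same make but only 108 mm long overall (frame 86 mm, tongue 22 mm), otherwise the same; not wanted, leave it. The two may lie on either side of the cleaner.
- latch (a joint): Sliding latch on the deck, in m: 0 open, 0.028 fully closed; starts at 0 to 0.005. It slides towards the lip (cleaner's -x), with about 2 N of friction, and stays where left. Its plate is 44 mm wide, z = 62 to 67 mm in the cleaner's frame; the plate's tip is at x = 66 mm open, 38 mm closed, then 3 mm above the cartridge's frame.
- latch_grip (a point): Middle of the top of the latch's upright grip: 12 mm thick (cleaner's x), 44 mm wide (y), standing 33 mm above the latch's plate. At z = 100 mm, y = 0 and x = 92 mm (open) to 64 mm (closed) in the cleaner's frame; it moves with the latch.
- coffee: Dark metal coffee can, 66 mm across, 130 mm tall, loose, not to be disturbed. Origin: centre of its base.
- water: Clear water bottle, 66 mm across, 200 mm tall, loose, not to be disturbed. Origin: centre of its base.
- punch: Black and steel hole punch, 55 x 110 x 54 mm, loose, not to be disturbed. Origin: centre of its base.

How it is judged:
By the outcome, as a careful person would: the job done as asked, in the order asked, and still so for the second after the job is handed in, with the robot touching nothing.
It also fails if it takes over 58 s, if anything falls off the work surface, if the arm or the gripper's body presses on something with over 40 N, if the wrist force passes 120 N, or if a joint passes its speed limit or range.

## Working session

There is one attempt and no reset: what is moved stays moved. The work goes in short steps, Python scripts to look and compute and a tool call to move; the robot and the scene stay as the last step left them, time stands still between calls to the robot, and variables do not carry over. Pictures are saved under pics/ and viewed, and the job is handed in when it is done.

Besides the shell and the picture viewer there is one more tool, called after ">>>" as name(argument=value, ...) on one line, values as JSON. drive_tool: Moves the arm, as the interface text tells. Its arguments: {"type":"object","properties":{"steps":{"type":"array"}},"required":["steps"]}

```bash
ls; mkdir -p pics; python3 - <<'E'
from workcell import bot, vision
import cv2,numpy as np
print(bot.get_obs())
for n in ("top","scene"):
    p,d=vision.camera(n); cv2.imwrite(f"pics/{n}0.png",p[:,:,::-1]); np.save(f"{n}0.npy",d); np.save(f"{n}0p.npy",p)
    m=vision.camera_model(n); print(n,m)
E
```

```text
pics
{'clock': 0.0, 'joint_pos': array([1.13199205e+00, 2.41406799e-01, 3.74813603e-03, 1.33519480e+00,
       3.37575285e-05, 1.57080497e+00]), 'joint_vel': array([-3.00887433e-04, -5.40990882e-05, -9.14494275e-04, -3.70885440e-04,
        5.91016220e-04,  5.96256280e-04]), 'tau': array([-1.13792685e-03, -3.72319114e+01,  2.52407116e+01,  1.70124765e-02,
        7.48994876e-05, -5.78302419e-06]), 'eef_pos': array([0.21222225, 0.4522087 , 0.30302501]), 'tool_rot': array([ 8.44056772e-01,  5.36252838e-01, -8.77218607e-04,  5.37334859e-04]), 'ft_force': array([0.10153228, 0.08696489, 0.34262626]), 'ft_torque': array([ 0.02088403,  0.00445456, -0.02812281]), 'grip_width': 0.085357586911926}
top {'mtx': array([[409.24696626,   0.        , 251.71144414],
       [  0.        , 409.24696626, 192.97997979],
       [  0.        ,   0.        ,   1.        ]]), 'rvec': array([ 2.12726517, -2.18308412,  0.13079097]), 'tvec': array([0.02893982, 0.59148525, 1.20747152])}
scene {'mtx': array([[352.25256429,   0.        , 251.06202323],
       [  0.        , 352.25256429, 192.12970323],
       [  0.        ,   0.        ,   1.        ]]), 'rvec': array([ 1.57896493,  1.8408414 , -0.87620316]), 'tvec': array([ 0.0948579 , -0.29321233,  1.35290813])}
```

View pics/top0.png

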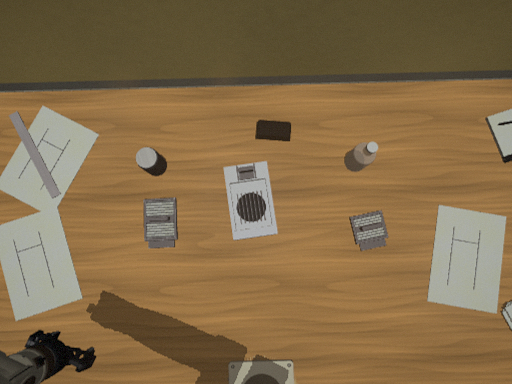

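View pics/scene0.png

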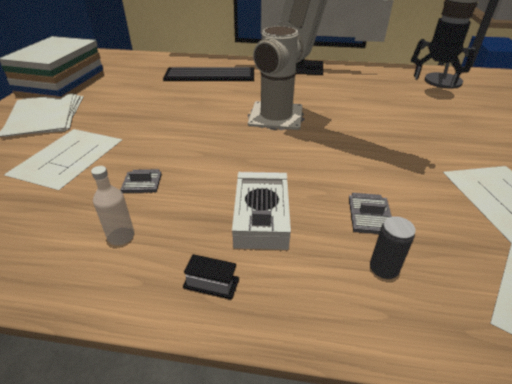

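The top view shows the cleaner around (250,200), the longer cartridge at (160,221) with its tongue down, the short one at (369,230), the can at (150,160), the bottle at (365,152) and the punch at (273,130). I'll zoom in next.

```bash
cat > h.py <<'E'
import numpy as np,cv2
from scipy.spatial.transform import Rotation as R
def cast(m,uv,z):
    Rm=cv2.Rodrigues(m['rvec'])[0]; t=m['tvec'].ravel(); uv=np.atleast_2d(uv).astype(float)
    rays=(np.linalg.inv(m['mtx'])@np.c_[uv,np.ones(len(uv))].T).T@Rm
    c=-Rm.T@t
    return c+rays*((z-c[2])/rays[:,2])[:,None]
def cloud(m,d):
    Rm=cv2.Rodrigues(m['rvec'])[0]; t=m['tvec'].ravel()
    v,u=np.indices(d.shape); K=m['mtx']
    P=np.stack([(u-K[0,2])/K[0,0]*d,(v-K[1,2])/K[1,1]*d,d],-1)
    return (P-t)@Rm
def proj(m,X):
    return cv2.projectPoints(np.atleast_2d(np.float64(X)),m['rvec'],m['tvec'],m['mtx'],None)[0][:,0]
E
python3 - <<'E'
from h import *
p=np.load('top0p.npy')[:,:,::-1]
a=cv2.resize(p[185:260,130:205],None,fx=5,fy=5,interpolation=cv2.INTER_NEAREST)
b=cv2.resize(p[155:245,215:290],None,fx=5,fy=5,interpolation=cv2.INTER_NEAREST)
o=np.zeros((450,770,3),np.uint8);o[:375,:375]=a;o[:450,385:760]=b
cv2.imwrite('pics/z0.png',o)
from workcell import vision
m=vision.camera_model('top');d=np.load('top0.npy');P=cloud(m,d)
for u,v in [(160,205),(160,220),(160,243),(250,232),(226,200),(246,172),(250,205),(110,200)]: print(u,v,P[v,u].round(4))
z=P[:,:,2]
for nm,(r0,r1,c0,c1),zz in [('cart',(190,255,135,190),(0.006,.06)),('clean',(150,245,215,290),(0.05,.075))]:
    mk=np.zeros(z.shape,np.uint8); mk[r0:r1,c0:c1]=((z>zz[0])&(z<zz[1]))[r0:r1,c0:c1]
    q=P[mk>0][:,:2].astype(np.float32); r=cv2.minAreaRect(q); print(nm,mk.sum(),r)
E
```

```text
160 205 [0.5653 0.2988 0.0101]
160 220 [0.5177 0.2948 0.027 ]
160 243 [0.4484 0.2987 0.0094]
250 232 [0.4733 0.0216 0.0603]
226 200 [ 0.5772  0.0949 -0.0051]
246 172 [0.6513 0.0289 0.0701]
250 205 [0.5542 0.0196 0.0505]
110 200 [ 0.5868  0.4595 -0.005 ]
cart 1493 ((0.5159046649932861, 0.29398298263549805), (0.17154033482074738, 0.18629620969295502), 87.09831237792969)
clean 1539 ((0.5708931088447571, 0.02033396065235138), (0.22055266797542572, 0.13219012320041656), 6.801186561584473)
```

View pics/z0.png

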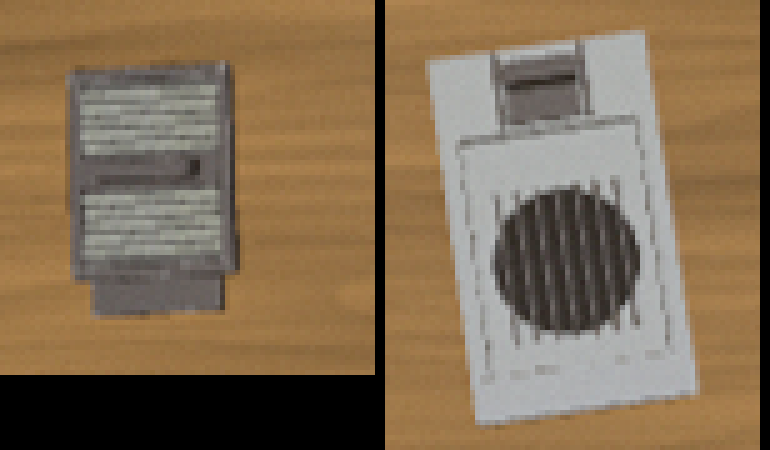

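```bash
python3 - <<'E'
from h import *
from workcell import vision,bot
m=vision.camera_model('top'); p=np.load('top0p.npy')
hsv=cv2.cvtColor(p,cv2.COLOR_RGB2HSV)
# cleaner: low sat bright
def fit(r0,r1,c0,c1,cond):
    mk=np.zeros(p.shape[:2],np.uint8); mk[r0:r1,c0:c1]=cond[r0:r1,c0:c1]
    mk=cv2.morphologyEx(mk,cv2.MORPH_CLOSE,np.ones((5,5)))
    c=max(cv2.findContours(mk,0,1)[0],key=cv2.contourArea)[:,0]
    return c
S,V=hsv[...,1],hsv[...,2]
c=fit(150,250,215,290,(S<60))
for z in (.06,): print('clean',cv2.minAreaRect(cast(m,c,z)[:,:2].astype(np.float32)))
c=fit(190,238,135,190,(S<60)); print('cart frame',cv2.minAreaRect(cast(m,c,.010)[:,:2].astype(np.float32)))
c=fit(190,260,135,190,(S<60)); q=cast(m,c,.006); print('cart all x',q.min(0),q.max(0), cv2.minAreaRect(q[:,:2].astype(np.float32)))
c=fit(205,255,345,395,(S<60)); q=cast(m,c,.006); print('short', cv2.minAreaRect(q[:,:2].astype(np.float32)))
print(cast(m,[[144,199],[176,197.4]],.014),cast(m,[[148.6,248],[174.8,247]],.003))
print(cast(m,[[223.4,167],[267,161],[277.4,233.4],[233.2,240]],.061))
print(vision.camera_model('wrist'), bot.tip_reach)
o=bot.get_obs(); Rt=R.from_quat(o['tool_rot']).as_matrix(); mw=vision.camera_model('wrist'); Rm=cv2.Rodrigues(mw['rvec'])[0]; c=-Rm.T@mw['tvec'].ravel()
print('cam in tool',Rt.T@(c-o['eef_pos']), (Rt.T@Rm.T).round(3))
E
```

```text
clean ((0.5692276358604431, 0.01971135288476944), (0.2214081585407257, 0.13244977593421936), 6.784811973571777)
cart frame ((0.5256844758987427, 0.2990674078464508), (0.12389037758111954, 0.10122586786746979), 1.9673395156860352)
cart all x [0.43630183 0.2499629  0.006     ] [0.58965074 0.35273446 0.006     ] ((0.5123069882392883, 0.2995843291282654), (0.15173712372779846, 0.10159812867641449), 1.8885504007339478)
short ((0.4709446430206299, -0.34572556614875793), (0.10597646981477737, 0.09961879253387451), 10.384767532348633)
[[0.5848853  0.34750031 0.014     ]
 [0.58727787 0.24835417 0.014     ]] [[0.43406647 0.33518375 0.003     ]
 [0.43505665 0.25451482 0.003     ]]
[[ 0.66995743  0.09665065  0.061     ]
 [ 0.68482036 -0.03492763  0.061     ]
 [ 0.46714037 -0.05897601  0.061     ]
 [ 0.45117336  0.07153806  0.061     ]]
{'mtx': array([[301.53942042,   0.        , 256.62338255],
       [  0.        , 301.53942042, 187.4886639 ],
       [  0.        ,   0.        ,   1.        ]]), 'rvec': array([-2.4208764 , -1.53759553, -0.23904628]), 'tvec': array([-0.49966696, -0.03844491,  0.37959151])} 0.0726
cam in tool [ 0.00073344 -0.07944633 -0.06901215] [[ 1.    -0.001 -0.   ]
 [ 0.001  0.952  0.307]
 [ 0.    -0.307  0.952]]
```

```bash
cat >> h.py <<'E'
def pose(xyz,yaw,tilt=0):
    "tool pose: z down, tool x at yaw deg, then tilt deg about tool y"
    Rm=R.from_euler('z',yaw,degrees=True)*R.from_euler('x',180,degrees=True)*R.from_euler('y',tilt,degrees=True)
    return np.array(xyz,float),Rm
def plan(p0,R0,wps,grip=-1):
    "wps: list of (xyz,Rot,nrows). prints rounded rows, chaining"
    p=np.array(p0,float);Rc=R0;out=[]
    for (xt,Rt,n) in wps:
        ps=p.copy();Rs=Rc;dv=(Rs.inv()*Rt).as_rotvec()
        for k in range(1,n+1):
            pt=ps+(xt-ps)*k/n; Rg=Rs*R.from_rotvec(dv*k/n)
            s=np.round(Rc.inv().apply(pt-p),4); w=np.round((Rc.inv()*Rg).as_rotvec(degrees=True),2)
            p=p+Rc.apply(s);Rc=Rc*R.from_rotvec(w,degrees=True)
            out.append(list(s)+list(w)+[grip])
    a=np.array(out)+0.
    print('max',abs(a[:,:3]).max(),abs(a[:,3:6]).max(),'end',p.round(4),Rc.as_euler('xyz',degrees=True).round(2))
    for i in range(0,len(a),8): print('['+', '.join(','.join(f'{v:g}' for v in r) for r in a[i:i+8])+']')
def cur():
    from workcell import bot
    o=bot.get_obs(); return o['eef_pos'],R.from_quat(o['tool_rot'])
E
python3 - <<'E'
from h import *
p,Rc=cur()
plan([.2122,.453,.304],Rc,[(*pose([.523,.299,.22],1.8),11)])
E
```

```text
max 0.0315 5.74 end [0.523 0.299 0.22 ] [-180.     0.     1.8]
[-0.0007,0.0315,0.0076,0.01,0.01,5.73,-1, 0.0025,0.0315,0.0077,0,0.01,5.74,-1, 0.0057,0.031,0.0076,0.01,0.01,5.73,-1, 0.0086,0.0303,0.0076,0,0,5.73,-1, 0.0117,0.0293,0.0077,0.01,0.01,5.73,-1, 0.0146,0.028,0.0076,0,0.01,5.74,-1, 0.0172,0.0264,0.0076,0.01,0.01,5.73,-1, 0.0198,0.0245,0.0076,0,0.01,5.73,-1]
[0.0222,0.0224,0.0077,0.01,0.01,5.74,-1, 0.0243,0.0201,0.0076,0,0.01,5.73,-1, 0.0262,0.0176,0.0076,0.01,0,5.73,-1]
```

>>> drive_tool(steps=[0,0.0315,0.0076,0,0,5.73,-1,0.0025,0.0315,0.0076,0,0,5.73,-1,0.0055,0.031,0.0076,0,0,5.73,-1,0.0085,0.03,0.0076,0,0,5.73,-1,0.0115,0.0295,0.0076,0,0,5.73,-1,0.0145,0.028,0.0076,0,0,5.73,-1,0.017,0.0265,0.0076,0,0,5.73,-1,0.02,0.0245,0.0076,0,0,5.73,-1])

```text
clock: 0.77
eef_pos: [0.4393, 0.3397, 0.2422]
tool_rot: [0.987, 0.163, -0.001, 0.0]
ft_force: [0.4, 0.2, -0.0]
grip_width: 0.0851
```

>>> drive_tool(steps=[0.022,0.0225,0.0076,0,0,5.73,-1,0.0245,0.02,0.0076,0,0,5.73,-1,0.026,0.0175,0.0076,0,0,5.73,-1,0,0,0,0,0,0,-1,0,0,0,0,0,0,-1])

```text
clock: 1.18
eef_pos: [0.5237, 0.2976, 0.2186]
tool_rot: [1.0, 0.015, -0.001, 0.001]
ft_force: [-0.8, 0.1, -0.3]
grip_width: 0.0854
```

```bash
python3 - <<'E'
from h import *
from workcell import vision,bot
m=vision.camera_model('wrist');p,d=vision.camera('wrist');o=bot.get_obs()
print(o['clock'],o['eef_pos'],R.from_quat(o['tool_rot']).as_euler('xyz',degrees=True),o['ft_force'])
cv2.imwrite('pics/w1.png',p[:,:,::-1]);np.save('w1.npy',p)
import pickle;pickle.dump(m,open('w1.pkl','wb'))
# predicted corners
C=np.array([.512,.2985]);t=np.radians(1.8);u=np.array([np.cos(t),np.sin(t)]);v=np.array([-u[1],u[0]])
f=lambda x,y,z:[*(C+u*x+v*y),z]
print(proj(m,[f(5,0,.0) if 0 else f(.011,-.03,.042),f(.011,.03,.042),f(.076,.05,.014),f(.076,-.05,.014),f(-.054,.05,.014),f(-.054,-.05,.014),f(-.076,.04,.006),f(-.076,-.04,.006)]).round(1))
E
```

```text
1.2333 [0.52279026 0.29845971 0.21928594] [1.79961478e+02 1.31257015e-01 1.81133091e+00] [-0.35157298  0.13551624  0.08229414]
[[257.2 218.6]
 [257.  151.7]
 [330.  123.3]
 [322.7 225.7]
 [184.3 123.6]
 [192.  225.7]
 [163.5 133.7]
 [171.2 213.3]]
```

View pics/w1.png

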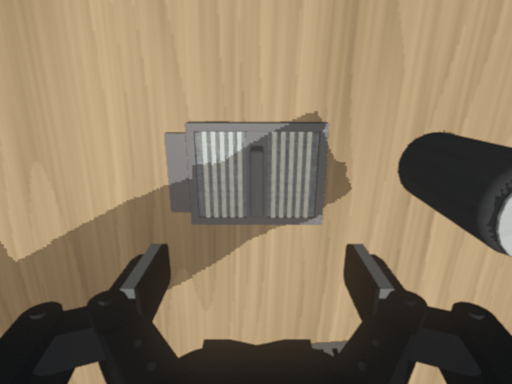

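The wrist view shows the cartridge with frame corners near (187,122), (327,123), (322,223) and (192,223), the rib at (257,183), and the can clear on the right. Next I refine this.

```bash
python3 - <<'E'
from h import *
import pickle
p=np.load('w1.npy');m=pickle.load(open('w1.pkl','rb'))
cv2.imwrite('pics/w1z.png',cv2.resize(p[105:240,150:350,::-1],None,fx=4,fy=4,interpolation=cv2.INTER_NEAREST))
E
```

```text
(no output)
```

View pics/w1z.png

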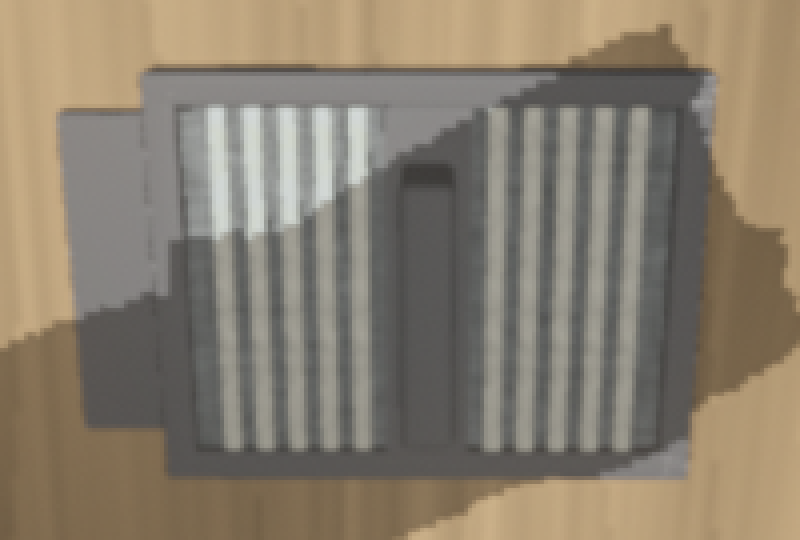

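```bash
python3 - <<'E'
from h import *
import pickle
m=pickle.load(open('w1.pkl','rb'))
q=cast(m,[[185.5,123.5],[329,124],[322,224.5],[191.5,224.3]],.014)[:,:2]
t=cast(m,[[164.5,132.8],[171,211.8]],.006)[:,:2]
r=cast(m,[[150+430/4,105+185/4],[150+430/4,105+447/4]],.042)[:,:2]
print(q,t,r)
print('yaws',[np.degrees(np.arctan2(*(b-a)[::-1])) for a,b in ((q[0],q[1]),(q[3],q[2]))], np.degrees(np.arctan2((t[0]-t[1])[1],(t[0]-t[1])[0]))-90,np.degrees(np.arctan2((q[0]-q[3])[1],(q[0]-q[3])[0]))-90)
print('frame c',q.mean(0),'size',np.linalg.norm(q[1]-q[0]),np.linalg.norm(q[0]-q[3]),'tongue',t.mean(0),np.linalg.norm(t[0]-t[1]),'rib',r.mean(0),np.linalg.norm(r[0]-r[1]))
E
```

```text
[[0.45753439 0.34688566]
 [0.58555908 0.35022789]
 [0.58873285 0.25215112]
 [0.45919472 0.24835166]] [[0.43579652 0.33691075]
 [0.43719888 0.257764  ]] [[0.52243196 0.32924152]
 [0.52418848 0.2706932 ]]
yaws [np.float64(1.4954299302165532), np.float64(1.6800498465210412)] 1.0150937382487655 0.9653622493418084
frame c [0.52275526 0.29940408] size 0.12806831795899398 0.09854799243099543 tongue [0.4364977  0.29733737] 0.07915917467949105 rib [0.52331022 0.29996736] 0.058574667922071284
```

>>> drive_tool(steps=[0,-0.0005,0.027,0,0,0,-1,0,-0.0005,0.03,0,0,0,-1,0,0,0.03,0,0,0,-1,0,0,0.025,0,0,0,-1,0,0,0.0165,0,0,0,-1,0,0,0,0,0,0,-1])

```text
clock: 1.73
eef_pos: [0.5191, 0.2996, 0.088]
tool_rot: [1.0, 0.017, -0.004, 0.002]
ft_force: [-0.7, -0.3, 0.3]
grip_width: 0.0857
```

>>> drive_tool(steps=[0,0,0,0,0,0,0,0,0,0,0,0,0,1,0,0,0,0,0,0,1,0,0,0,0,0,0,1,0,0,0,0,0,0,1,0,0,0,0,0,0,1,0,0,0,0,0,0,1,0,0,0,0,0,0,1])

```text
clock: 2.4
eef_pos: [0.5235, 0.3003, 0.0929]
tool_rot: [1.0, 0.016, 0.001, -0.001]
ft_force: [-0.9, 0.2, 5.3]
grip_width: 0.0109
```

>>> drive_tool(steps=[0,0,0,0,0,0,1,0,0,0,0,0,0,1])

```text
clock: 2.57
eef_pos: [0.5235, 0.3003, 0.0929]
tool_rot: [1.0, 0.016, 0.001, -0.0]
ft_force: [-0.6, -0.6, 5.1]
grip_width: 0.0105
```

```bash
python3 - <<'E'
from h import *
from workcell import vision,bot
p,d=vision.camera('wrist')
cv2.imwrite('pics/w2.png',p[:,:,::-1])
E
```

```text
(no output)
```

View pics/w2.png

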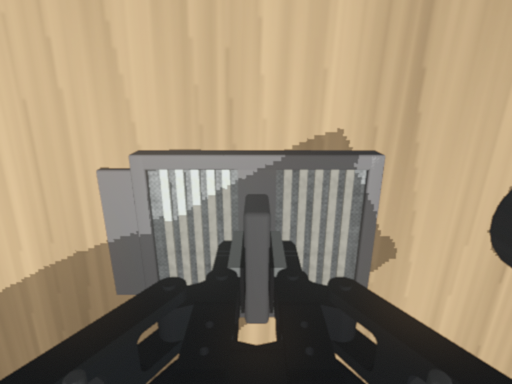

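```bash
cat >> h.py <<'E'
CL=np.array([.5695,.0197]);CY=6.8
TIP=np.array([-.087,.0,.0929])
def tipgoal(cx,cy,cz,tilt,yaw=None,tip=None):
    tip=TIP if tip is None else tip
    yaw=CY if yaw is None else yaw
    w=np.r_[CL,0]+R.from_euler('z',CY,degrees=True).apply([cx,cy,cz])
    Rm=pose([0,0,0],yaw,tilt)[1]
    return w-Rm.apply(tip),Rm
E
python3 - <<'E'
from h import *
p,Rc=cur();print(p)
P0,R0=pose([.5231,.2995,.0906],1.8)
a=tipgoal(-.079,0,.14,15)
plan(p,R0,[(np.array([.5235,.300,.25]),R0,5),(*a,11)],1)
E
```

```text
[0.52355745 0.30027877 0.09293181]
max 0.0315 1.37 end [0.5506 0.0175 0.2522] [180.  -15.    6.8]
[0,0.0001,-0.0314,0,0,0,1, 0,0,-0.0314,0,0,0,1, 0,0.0001,-0.0314,0,0,0,1, -0.0001,0,-0.0315,0,0,0,1, 0,0.0001,-0.0314,0,0,0,1, 0.0017,0.0257,-0.0002,0.06,1.36,-0.45,1, 0.0014,0.0258,-0.0002,0.06,1.37,-0.45,1, 0.0013,0.0258,-0.0002,0.06,1.36,-0.46,1]
[0.0011,0.0258,-0.0002,0.06,1.36,-0.45,1, 0.0008,0.0258,-0.0002,0.06,1.36,-0.45,1, 0.0007,0.0257,-0.0002,0.06,1.37,-0.45,1, 0.0004,0.0258,-0.0002,0.06,1.36,-0.45,1, 0.0003,0.0258,-0.0002,0.06,1.36,-0.46,1, 0.0001,0.0258,-0.0002,0.06,1.36,-0.45,1, -0.0001,0.0258,-0.0003,0.05,1.37,-0.45,1, -0.0004,0.0258,-0.0003,0.06,1.36,-0.45,1]
```

>>> drive_tool(steps=[0,0,-0.015,0,0,0,1,0,0,-0.027,0,0,0,1,0,0,-0.0315,0,0,0,1,0,0,-0.0315,0,0,0,1,0,0,-0.0315,0,0,0,1,0,0,-0.023,0,0,0,1,0,0,0,0,0,0,1])

```text
clock: 3.2
eef_pos: [0.5249, 0.301, 0.2567]
tool_rot: [1.0, 0.016, 0.004, -0.002]
ft_force: [1.1, -0.1, -2.5]
grip_width: 0.0106
```

>>> drive_tool(steps=[0.0017,0.0258,-0.0002,0.06,1.36,-0.45,1,0.0014,0.0258,-0.0002,0.06,1.36,-0.45,1,0.0013,0.0258,-0.0002,0.06,1.36,-0.46,1,0.001,0.0258,-0.0002,0.06,1.36,-0.46,1,0.0008,0.0258,-0.0002,0.06,1.36,-0.45,1,0.0006,0.0258,-0.0002,0.06,1.36,-0.45,1,0.0004,0.0258,-0.0002,0.06,1.37,-0.45,1,0.0003,0.0258,-0.0002,0.06,1.37,-0.46,1])

```text
clock: 3.87
eef_pos: [0.5412, 0.0929, 0.2502]
tool_rot: [0.994, 0.048, 0.093, -0.005]
ft_force: [0.7, 0.4, -2.3]
grip_width: 0.0107
```

>>> drive_tool(steps=[0,0.0258,-0.0002,0.06,1.37,-0.45,1,-0.0002,0.0258,-0.0002,0.06,1.37,-0.45,1,-0.0004,0.0258,-0.0002,0.06,1.36,-0.45,1,0,0,0,0,0,0,1,0,0,0,0,0,0,1,0,0,0,0,0,0,1])

```text
clock: 4.37
eef_pos: [0.5489, 0.0173, 0.2514]
tool_rot: [0.99, 0.059, 0.129, -0.008]
ft_force: [0.9, -0.3, -2.3]
grip_width: 0.0106
```

```bash
python3 - <<'E'
from h import *
from workcell import vision,bot
print(vision.camera_model('wrist')['tvec'])
p,d=vision.camera('top'); o=bot.get_obs(); np.save('t3.npy',p);np.save('t3d.npy',d)
q,e=vision.camera('wrist');s,_=vision.camera('scene');np.save('w3.npy',q);np.save('w3d.npy',e)
print(o['clock'],o['eef_pos'],R.from_quat(o['tool_rot']).as_euler('xyz',degrees=True),o['ft_force'],o['ft_torque'],o['grip_width'])
cv2.imwrite('pics/w3.png',q[:,:,::-1])
z=cv2.resize(p[140:260,200:310,::-1],None,fx=4,fy=4,interpolation=cv2.INTER_NEAREST)
y=cv2.resize(s[140:260,210:310,::-1],None,fx=3,fy=3,interpolation=cv2.INTER_NEAREST)
o=np.zeros((480,760,3),np.uint8);o[:,:440]=z;o[:360,450:750]=y;cv2.imwrite('pics/t3.png',o)
E
```

```text
[-0.59263607 -0.02217539  0.17480679]
4.4167 [0.54925231 0.01783332 0.25185076] [-179.9556485   -14.85246489    6.8590535 ] [ 0.23973947  0.1193142  -2.77924199] [-0.02442324  0.39612033  0.00254498] 0.010407835870756967
```

View pics/w3.png

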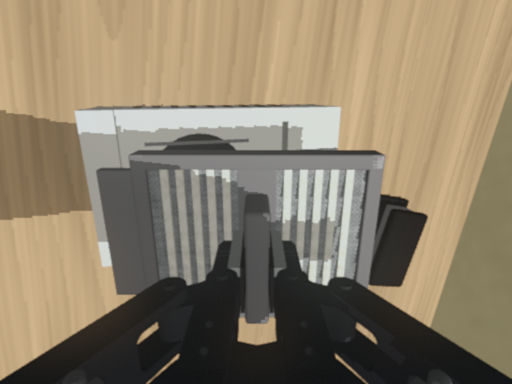

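View pics/t3.png

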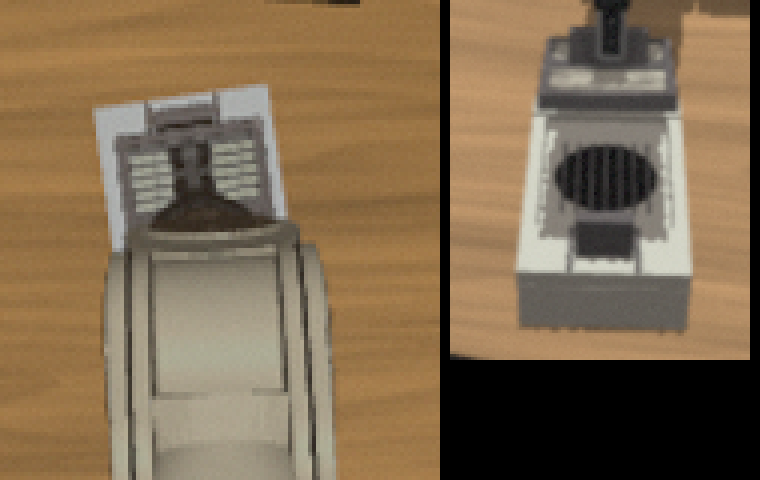

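```bash
python3 - <<'E'
from h import *
from workcell import vision
m=vision.camera_model('wrist')
M=R.from_euler('z',CY,degrees=True); g=lambda a:M.apply(np.array(a,float)/1000)+np.r_[CL,0]
pts=[(-110,66,61),(110,66,61),(-110,66,0),(110,66,0),(-110,-20,61),(-84,54,64),(92,22,100),(86,22,100),(98,22,100),(98,-22,100)]
for a,b in zip(pts,proj(m,g(pts))): print(a,b.round(1))
q=np.load('w3.npy')
cv2.imwrite('pics/w3z.png',cv2.resize(q[90:280,70:440,::-1],None,fx=2,fy=2,interpolation=cv2.INTER_NEAREST))
print(cast(m,[[132,152],[381,152]],.25))
E
```

```text
(-110, 66, 61) [ 74.3 111. ]
(110, 66, 61) [340.  107.3]
(-110, 66, 0) [ 94.  106.8]
(110, 66, 0) [311.9 104.5]
(-110, -20, 61) [ 93.3 217.4]
(-84, 54, 64) [113.7 126.8]
(92, 22, 100) [340.  164.5]
(86, 22, 100) [333.4 165. ]
(98, 22, 100) [346.4 164.1]
(98, -22, 100) [341.8 212.7]
[[0.51415934 0.08160678 0.25      ]
 [0.57674039 0.08596407 0.25      ]]
```

View pics/w3z.png

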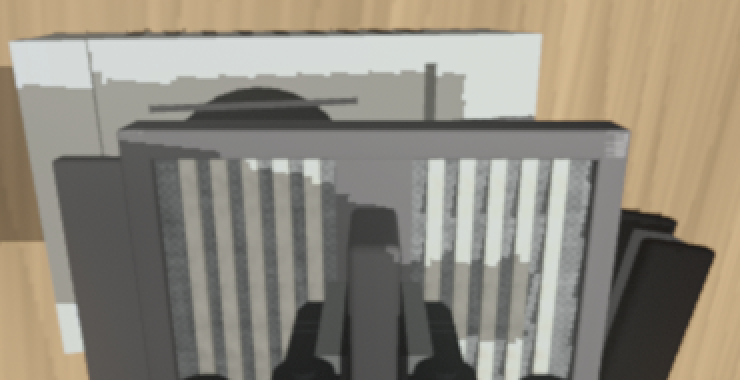

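```bash
cat >> h.py <<'E'
def tipnow():
    p,Rc=cur(); w=p+Rc.apply(TIP)-np.r_[CL,0]
    c=R.from_euler('z',-CY,degrees=True).apply(w)
    e=(R.from_euler('z',CY,degrees=True)*R.from_euler('x',180,degrees=True)).inv()*Rc
    print('tip in cleaner mm',(c*1000).round(1),'rot vs home',e.as_rotvec(degrees=True).round(2))
    from workcell import bot
    o=bot.get_obs();print(o['clock'],'F cleaner',R.from_euler('z',-CY,degrees=True).apply(o['ft_force']).round(1),'T',o['ft_torque'].round(2),'w',o['grip_width'])
E
python3 - <<'E'
from h import *
tipnow()
p,Rc=cur()
plan(p,Rc,[(*tipgoal(-.0785,0,.056,15),8)],1)
E
```

```text
tip in cleaner mm [-80.    0.9 140.3] rot vs home [ 0.04 14.93 -0.12]
4.5167 F cleaner [ 1.4 -0.4 -2.9] T [-0.06  0.4   0.01] w 0.01083489681688256
max 0.0103 0.02 end [0.5511 0.0175 0.1683] [180.  -15.    6.8]
[-0.0026,0.0001,0.0102,-0.01,0.01,0.01,1, -0.0025,0.0002,0.0102,0,0.01,0.02,1, -0.0026,0.0001,0.0103,-0.01,0.01,0.01,1, -0.0025,0.0001,0.0102,-0.01,0.01,0.02,1, -0.0026,0.0001,0.0102,-0.01,0,0.01,1, -0.0025,0.0001,0.0102,0,0.01,0.02,1, -0.0026,0.0002,0.0102,-0.01,0.01,0.01,1, -0.0026,0.0001,0.0102,-0.01,0.01,0.02,1]
```

>>> drive_tool(steps=[-0.0026,0.0001,0.0102,0,0,0,1,-0.0025,0.0001,0.0102,0,0,0,1,-0.0026,0.0001,0.0102,0,0,0,1,-0.0025,0.0001,0.0102,0,0,0,1,-0.0026,0.0001,0.0102,0,0,0,1,-0.0025,0.0001,0.0102,0,0,0,1,-0.0026,0.0001,0.0102,0,0,0,1,-0.0025,0.0001,0.0102,0,0,0,1])

```text
clock: 5.18
eef_pos: [0.5515, 0.0179, 0.1685]
tool_rot: [0.99, 0.06, 0.13, -0.008]
ft_force: [-1.0, 0.4, -2.6]
grip_width: 0.0107
```

>>> drive_tool(steps=[0,0,0,0,0,0,1,0,0,0,0,0,0,1])

```text
clock: 5.35
eef_pos: [0.551, 0.0176, 0.1684]
tool_rot: [0.99, 0.06, 0.129, -0.008]
ft_force: [-0.2, 0.1, -1.7]
grip_width: 0.0109
```

```bash
python3 - <<'E'
from h import *
from workcell import vision
q,e=vision.camera('wrist');s,_=vision.camera('scene')
tipnow()
cv2.imwrite('pics/w4.png',q[:,:,::-1])
cv2.imwrite('pics/s4.png',cv2.resize(s[130:260,200:320,::-1],None,fx=4,fy=4,interpolation=cv2.INTER_NEAREST))
p,Rc=cur()
plan(p,Rc,[(*tipgoal(-.0785,0,.0505,15),2),(*tipgoal(-.095,0,.0461,15),6)],1)
E
```

```text
tip in cleaner mm [-77.5  -0.4  57.5] rot vs home [ 1.000e-02  1.507e+01 -9.000e-02]
5.45 F cleaner [ 0.4 -0.6 -2.9] T [-0.02  0.41 -0.07] w 0.01082746978370566
max 0.0033 0.05 end [0.5347 0.0155 0.1584] [180.  -15.    6.8]
[-0.0013,-0.0002,0.0033,-0.01,-0.04,0.04,1, -0.0013,-0.0001,0.0033,-0.02,-0.03,0.05,1, -0.0029,0,0,0,0,0,1, -0.0028,0,0,0,0,0,1, -0.0029,0,0,0,0,0,1, -0.0028,0,0,0,0,0,1, -0.0029,0,0,0,0,0,1, -0.0028,0,-0.0001,0,0,0,1]
```

View pics/w4.png

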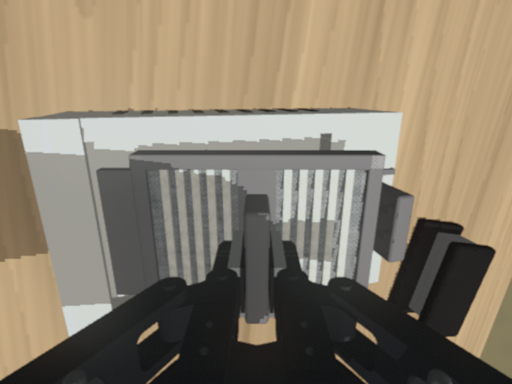

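View pics/s4.png

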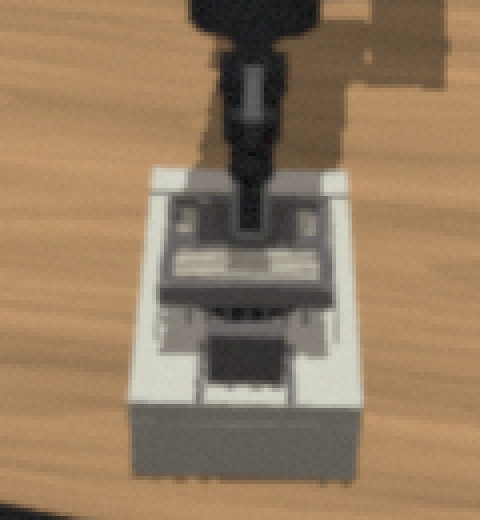

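>>> drive_tool(steps=[-0.0013,0,0.0033,0,0,0,1,-0.0013,0,0.0033,0,0,0,1,-0.0028,0,0,0,0,0,1,-0.0028,0,0,0,0,0,1,0,0,0,0,0,0,1])

```text
clock: 5.87
eef_pos: [0.5443, 0.0158, 0.1602]
tool_rot: [0.99, 0.059, 0.13, -0.008]
ft_force: [0.0, -0.8, -3.7]
grip_width: 0.0105
```

```bash
python3 - <<'E'
from h import *
tipnow()
E
```

```text
tip in cleaner mm [-85.7  -0.9  48. ] rot vs home [ 1.000e-02  1.493e+01 -3.000e-02]
5.8667 F cleaner [-0.1 -0.8 -3.7] T [-0.05  0.48 -0.01] w 0.010460941775410534
```

>>> drive_tool(steps=[-0.0025,-0.0002,-0.0002,0,0,0,1,-0.0025,-0.0002,-0.0002,0,0,0,1,-0.0025,-0.0002,-0.0002,0,0,0,1,-0.0022,-0.0002,-0.0002,0,0,0,1,0,0,0,0,0,0,1,0,0,0,0,0,0,1])

```text
clock: 6.37
eef_pos: [0.5355, 0.0156, 0.1589]
tool_rot: [0.99, 0.059, 0.13, -0.008]
ft_force: [0.1, -0.0, -2.8]
grip_width: 0.0104
```

```bash
python3 - <<'E'
from h import *
from workcell import vision
q,e=vision.camera('wrist')
cv2.imwrite('pics/w5.png',q[:,:,::-1])
tipnow()
p,Rc=cur()
print([np.round(x,2) for x in [p]])
E
```

```text
tip in cleaner mm [-93.9  -0.1  46.7] rot vs home [ 1.000e-02  1.503e+01 -4.000e-02]
6.4167 F cleaner [-0.1 -0.2 -3.1] T [-0.04  0.4  -0.02] w 0.011006529144409876
[array([0.54, 0.02, 0.16])]
```

View pics/w5.png

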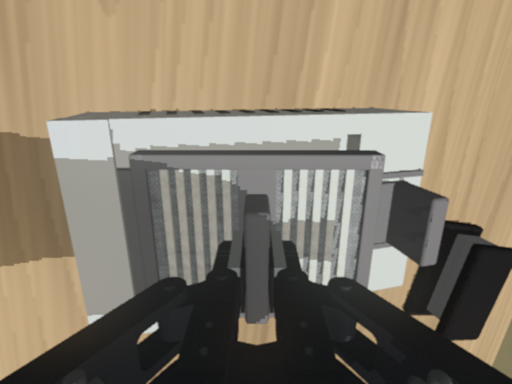

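The wrist view shows the lip edge (x≈115–128) now covering the tongue, and the frame edge (x≈132) is just clear of the lip. Nothing is pressing on it, so I'll swing down about the tip.

```bash
python3 - <<'E'
from h import *
p,Rc=cur()
w=[(*tipgoal(-.0943-.0007*min(1,k/4),0,.0464,15-1.25*k),1) for k in range(1,9)]
plan(p,Rc,w,1)
E
```

```text
max 0.0021 1.28 end [0.5532 0.0177 0.1466] [-180.    -5.     6.8]
[0.0015,0,0.0021,-0.01,-1.28,0.04,1, 0.0018,0,0.0019,0,-1.25,0,1, 0.0018,0,0.0019,0,-1.25,0,1, 0.0019,0,0.0019,0,-1.25,0,1, 0.002,0,0.0019,0,-1.25,0,1, 0.002,0,0.0019,0,-1.25,0,1, 0.002,0,0.0019,0,-1.25,0,1, 0.002,0,0.0019,0,-1.25,0,1]
```

>>> drive_tool(steps=[0.0015,0,0.002,0,-1.25,0,1,0.0018,0,0.0019,0,-1.25,0,1,0.0018,0,0.0019,0,-1.25,0,1,0.0019,0,0.0019,0,-1.25,0,1,0.002,0,0.0019,0,-1.25,0,1,0.002,0,0.0019,0,-1.25,0,1,0.002,0,0.0019,0,-1.25,0,1,0.002,0,0.0019,0,-1.25,0,1])

```text
clock: 7.08
eef_pos: [0.5537, 0.0178, 0.1466]
tool_rot: [0.997, 0.06, 0.044, -0.003]
ft_force: [0.4, -0.6, -3.4]
grip_width: 0.0109
```

>>> drive_tool(steps=[0,0,0,0,0,0,1,0,0,0,0,0,0,1])

```text
clock: 7.25
eef_pos: [0.5536, 0.0178, 0.1464]
tool_rot: [0.997, 0.06, 0.044, -0.003]
ft_force: [-0.6, -0.1, -3.2]
grip_width: 0.011
```

```bash
python3 - <<'E'
from h import *
from workcell import vision
q,e=vision.camera('wrist')
cv2.imwrite('pics/w6.png',q[:,:,::-1])
tipnow();p,Rc=cur()
w=[(*tipgoal(-.095,0,.0462,5-1.25*k),1) for k in range(1,5)]
plan(p,Rc,w,1)
E
```

```text
tip in cleaner mm [-94.9  -0.1  46.3] rot vs home [ 0.01  5.04 -0.04]
7.3 F cleaner [ 1.1  1.  -2.5] T [-0.02  0.11  0.02] w 0.010322023875921486
max 0.0021 1.29 end [0.5616 0.0187 0.1391] [180.    0.    6.8]
[0.0019,0,0.002,-0.01,-1.29,0.04,1, 0.0021,0,0.0019,0,-1.25,0,1, 0.002,0,0.002,0,-1.25,0,1, 0.002,0,0.0019,0,-1.25,0,1]
```

View pics/w6.png

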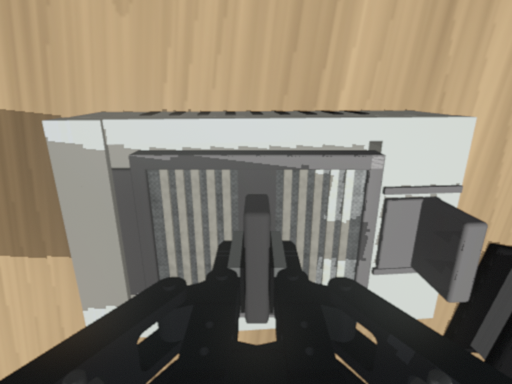

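>>> drive_tool(steps=[0.0019,0,0.002,0,-1.25,0,1,0.0021,0,0.0019,0,-1.25,0,1,0.002,0,0.002,0,-1.25,0,1,0.002,0,0.0019,0,-1.25,0,1,0,0,0,0,0,0,1,0,0,0,0,0,0,1])

```text
clock: 7.8
eef_pos: [0.5615, 0.0187, 0.1392]
tool_rot: [0.998, 0.06, 0.0, -0.0]
ft_force: [0.3, -0.1, -3.3]
grip_width: 0.0107
```

```bash
python3 - <<'E'
from h import *
from workcell import vision
q,e=vision.camera('wrist');s,_=vision.camera('scene')
cv2.imwrite('pics/w7.png',q[:,:,::-1])
cv2.imwrite('pics/s7.png',cv2.resize(s[130:260,200:320,::-1],None,fx=4,fy=4,interpolation=cv2.INTER_NEAREST))
tipnow()
E
```

```text
tip in cleaner mm [-95.3  -0.1  46.4] rot vs home [ 0.01  0.04 -0.04]
7.9 F cleaner [-0.2  0.1 -3.1] T [0.02 0.01 0.  ] w 0.010984782933552373
```

View pics/w7.png

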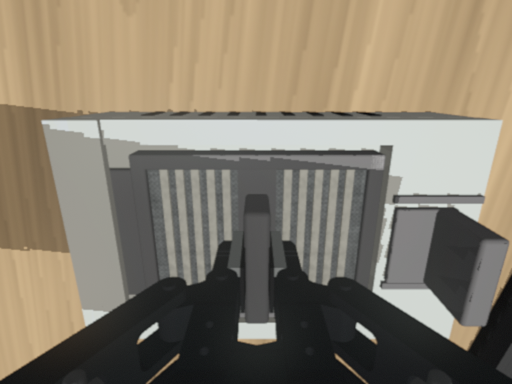

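View pics/s7.png

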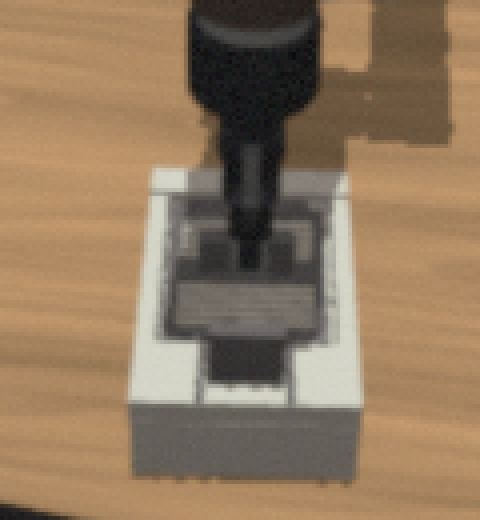

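It lies flat between the walls with free play and no contact force, about 1.4 mm up. I'll lower it to contact.

>>> drive_tool(steps=[0,0,0.0008,0,0,0,1,0,0,0.0007,0,0,0,1,0,0,0,0,0,0,1,0,0,0,0,0,0,1])

```text
clock: 8.23
eef_pos: [0.5613, 0.0187, 0.1379]
tool_rot: [0.998, 0.06, 0.0, -0.0]
ft_force: [-1.3, -1.1, -0.6]
grip_width: 0.0107
```

>>> drive_tool(steps=[0,0,0.001,0,0,0,1,0,0,0,0,0,0,1,0,0,0,0,0,0,1])

```text
clock: 8.48
eef_pos: [0.5613, 0.0186, 0.1379]
tool_rot: [0.998, 0.06, 0.0, -0.0]
ft_force: [-3.5, -0.4, 5.3]
grip_width: 0.0105
```

Contact came at TCP z = 0.1379, so the underside is at 0.045, which is the bay floor. I'll release and rise.

>>> drive_tool(steps=[0,0,0,0,0,0,0.5,0,0,0,0,0,0,0,0,0,0,0,0,0,0,0,0,0,0,0,0,0,0,0,-0.015,0,0,0,0,0,0,-0.025,0,0,0,0,0,0,-0.03,0,0,0,0,0,0,-0.03,0,0,0,0])

```text
clock: 9.15
eef_pos: [0.561, 0.0187, 0.2371]
tool_rot: [0.998, 0.06, -0.001, -0.0]
ft_force: [1.5, -0.2, 0.7]
grip_width: 0.0427
```

>>> drive_tool(steps=[0,0,-0.02,0,0,0,0,0,0,0,0,0,0,0,0,0,0,0,0,0,0])

```text
clock: 9.4
eef_pos: [0.5623, 0.0187, 0.2582]
tool_rot: [0.998, 0.06, 0.002, -0.0]
ft_force: [-0.0, 0.0, -0.7]
grip_width: 0.0425
```

```bash
python3 - <<'E'
from h import *
from workcell import vision
m=vision.camera_model('wrist');q,e=vision.camera('wrist');s,_=vision.camera('scene')
cv2.imwrite('pics/w8.png',q[:,:,::-1])
cv2.imwrite('pics/s8.png',cv2.resize(s[130:260,200:320,::-1],None,fx=4,fy=4,interpolation=cv2.INTER_NEAREST))
p,Rc=cur();tipnow();print(p)
M=R.from_euler('z',CY,degrees=True); g=lambda a:M.apply(np.array(a,float)/1000)+np.r_[CL,0]
for a in [(-73.5,50,59),(56.5,50,59),(56.5,-50,59),(-73.5,-50,59),(-8.5,30,87),(59,54,61),(92,22,100),(92,-22,100),(87,22,100)]: print(a,proj(m,g(a)).round(1))
E
```

```text
tip in cleaner mm [-95.8  -0.  162.8] rot vs home [ 0.02 -0.09 -0.04]
9.5 F cleaner [ 0.1 -0.2 -0.7] T [-0.02  0.02 -0.03] w 0.04272316363222544
[0.56090815 0.0186668  0.25558874]
(-73.5, 50, 59) [[180.6 125.7]]
(56.5, 50, 59) [[328.9 125.7]]
(56.5, -50, 59) [[321.4 229.3]]
(-73.5, -50, 59) [[188.6 229.5]]
(-8.5, 30, 87) [[254.8 154.7]]
(59, 54, 61) [[332.7 121.3]]
(92, 22, 100) [[384.1 168.2]]
(92, -22, 100) [[377.2 220.2]]
(87, 22, 100) [[377.7 168.2]]
```

View pics/w8.png

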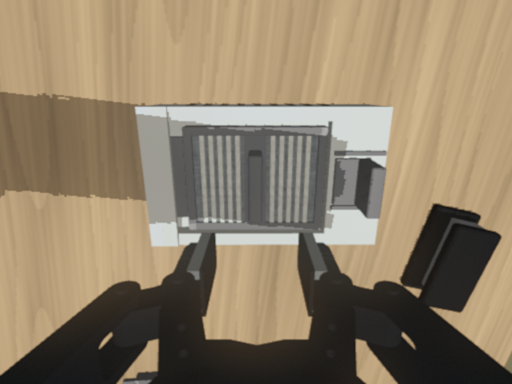

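View pics/s8.png

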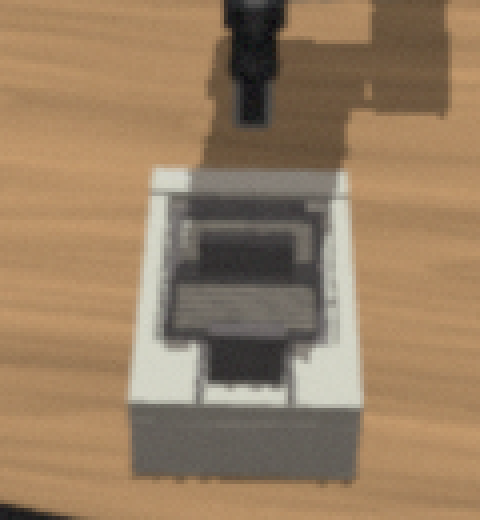

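```bash
python3 - <<'E'
import cv2
p=cv2.imread('pics/w8.png');cv2.imwrite('pics/w8z.png',cv2.resize(p[95:255,300:400],None,fx=3.5,fy=3.5,interpolation=cv2.INTER_NEAREST))
E
```

```text
(no output)
```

View pics/w8z.png

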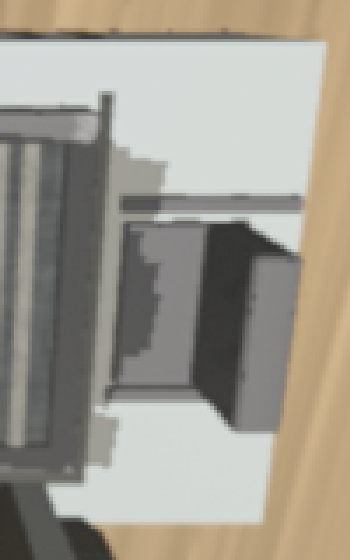

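The cartridge corners match the home prediction to 1–2 px. The latch grip's top centre is at (378,168)–(373,218), i.e. x ≈ 88 mm, so the latch is about 4 mm closed. Next I grasp the grip.

>>> drive_tool(steps=[0.022,0,0,0,0,0,0,0.027,0,0,0,0,0,0,0.027,0,0,0,0,0,0,0.021,0,0,0,0,0,0,0,0,0.02,0,0,0,0,0,0,0.022,0,0,0,0,0,0,0.01,0,0,0,0,0,0,0,0,0,0,0])

```text
clock: 10.17
eef_pos: [0.6551, 0.0301, 0.1992]
tool_rot: [0.998, 0.06, -0.005, -0.0]
ft_force: [-0.3, -0.2, -0.7]
grip_width: 0.0428
```

>>> drive_tool(steps=[0,0,0,0,0,0,0])

```text
clock: 10.25
eef_pos: [0.6567, 0.0302, 0.2031]
tool_rot: [0.998, 0.06, -0.002, -0.0]
ft_force: [0.1, -0.7, 0.7]
grip_width: 0.0428
```

```bash
python3 - <<'E'
from h import *
from workcell import vision
q,e=vision.camera('wrist')
cv2.imwrite('pics/w9.png',q[:,:,::-1])
p,Rc=cur();tipnow();print(p,'tcp in cleaner',R.from_euler('z',-CY,degrees=True).apply(p-np.r_[CL,0]).round(4))
E
```

```text
tip in cleaner mm [  1.6  -0.  111.8] rot vs home [ 0.01 -0.04 -0.04]
10.3 F cleaner [ 0.9  0.2 -0.3] T [0.02 0.01 0.  ] w 0.042527190374170576
[0.65753118 0.03020975 0.20468245] tcp in cleaner [0.0887 0.     0.2047]
```

View pics/w9.png

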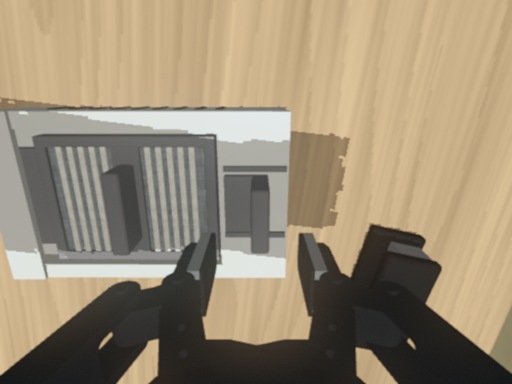

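The grip (260,215) sits between the open fingers, clear of the rib and the punch. Now down and close.

>>> drive_tool(steps=[0,0,0.015,0,0,0,0,0,0,0.018,0,0,0,0,0,0,0.014,0,0,0,0,0,0,0.007,0,0,0,0,0,0,0,0,0,0,0,0,0,0,0,0,0,0])

```text
clock: 10.8
eef_pos: [0.6581, 0.0303, 0.1518]
tool_rot: [0.998, 0.06, 0.001, -0.0]
ft_force: [0.3, -0.3, 0.5]
grip_width: 0.0426
```

>>> drive_tool(steps=[0,0,0,0,0,0,1,0,0,0,0,0,0,1,0,0,0,0,0,0,1,0,0,0,0,0,0,1,0,0,0,0,0,0,1])

```text
clock: 11.22
eef_pos: [0.6585, 0.0303, 0.1524]
tool_rot: [0.998, 0.06, 0.001, -0.0]
ft_force: [-0.2, 0.1, 6.2]
grip_width: 0.0106
```

```bash
python3 - <<'E'
from h import *
p,Rc=cur();tipnow();print(p,'tcp in cleaner',R.from_euler('z',-CY,degrees=True).apply(p-np.r_[CL,0]).round(4))
E
```

```text
tip in cleaner mm [ 2.9 -0.1 59.2] rot vs home [-0.01  0.17 -0.04]
11.2167 F cleaner [-0.2  0.1  6.2] T [ 0.01  0.25 -0.01] w 0.010585679171340564
[0.65854299 0.03028463 0.15240467] tcp in cleaner [ 0.0897 -0.      0.1524]
```

>>> drive_tool(steps=[-0.003,0,-0.0005,0,0,0,1,-0.005,0,0,0,0,0,1,-0.006,0,0,0,0,0,1,-0.006,0,0,0,0,0,1,-0.003,0,0,0,0,0,1,0,0,0,0,0,0,1,0,0,0,0,0,0,1])

```text
clock: 11.8
eef_pos: [0.6345, 0.0274, 0.1524]
tool_rot: [0.998, 0.06, 0.001, -0.0]
ft_force: [-1.2, -0.2, 5.6]
grip_width: 0.0107
```

```bash
python3 - <<'E'
from h import *
p,Rc=cur();tipnow();print(p,'tcp in cleaner',R.from_euler('z',-CY,degrees=True).apply(p-np.r_[CL,0]).round(4))
E
```

```text
tip in cleaner mm [-21.4  -0.1  59.4] rot vs home [-0.    0.07 -0.03]
11.8 F cleaner [-1.2 -0.   5.6] T [-0.02  0.15  0.01] w 0.010680839519480696
[0.63454532 0.02742313 0.15235542] tcp in cleaner [ 0.0655 -0.      0.1524]
```

Moved 24 mm to x = 65.5. I'll go on in small steps until the stop shows.

>>> drive_tool(steps=[-0.001,0,0,0,0,0,1,-0.001,0,0,0,0,0,1,0,0,0,0,0,0,1,0,0,0,0,0,0,1])

```text
clock: 12.13
eef_pos: [0.6332, 0.0273, 0.1524]
tool_rot: [0.998, 0.06, 0.001, -0.0]
ft_force: [0.6, 0.1, 5.5]
grip_width: 0.0104
```

>>> drive_tool(steps=[-0.001,0,0,0,0,0,1,0,0,0,0,0,0,1,0,0,0,0,0,0,1])

```text
clock: 12.38
eef_pos: [0.6331, 0.0272, 0.1524]
tool_rot: [0.998, 0.06, 0.002, -0.0]
ft_force: [3.9, 0.6, 6.5]
grip_width: 0.0108
```

>>> drive_tool(steps=[-0.001,0,0,0,0,0,1,-0.001,0,0,0,0,0,1,0,0,0,0,0,0,1,0,0,0,0,0,0,1])

```text
clock: 12.72
eef_pos: [0.6327, 0.0272, 0.1525]
tool_rot: [0.998, 0.06, 0.004, -0.0]
ft_force: [9.4, 0.3, 2.9]
grip_width: 0.0105
```

The stop is firm (9 N at x ≈ 63.7 mm). Release and rise.

>>> drive_tool(steps=[0,0,0,0,0,0,0.6,0,0,0,0,0,0,0.2,0,0,0,0,0,0,0,0,0,0,0,0,0,0,0,0,-0.015,0,0,0,0,0,0,-0.03,0,0,0,0,0,0,-0.03,0,0,0,0,0,0,-0.03,0,0,0,0])

```text
clock: 13.38
eef_pos: [0.6286, 0.0268, 0.2559]
tool_rot: [0.998, 0.06, -0.002, -0.0]
ft_force: [0.8, -0.6, 0.2]
grip_width: 0.0428
```

>>> drive_tool(steps=[-0.03,0,-0.02,0,0,0,0,-0.03,0,0,0,0,0,0,0,0,0,0,0,0,0,0,0,0,0,0,0,0])

```text
clock: 13.72
eef_pos: [0.5681, 0.0195, 0.2758]
tool_rot: [0.998, 0.059, -0.001, -0.0]
ft_force: [0.6, -0.4, 0.8]
grip_width: 0.0429
```

```bash
python3 - <<'E'
from h import *
from workcell import vision
m=vision.camera_model('wrist');q,e=vision.camera('wrist');s,_=vision.camera('scene');t,_=vision.camera('top')
cv2.imwrite('pics/wA.png',cv2.resize(q[90:260,110:410,::-1],None,fx=2.5,fy=2.5,interpolation=cv2.INTER_NEAREST))
cv2.imwrite('pics/sA.png',s[:,:,::-1]);
p,Rc=cur();tipnow()
M=R.from_euler('z',CY,degrees=True); g=lambda a:M.apply(np.array(a,float)/1000)+np.r_[CL,0]
for a in [(-73.5,50,59),(56.5,50,59),(-8.5,30,87),(64,22,100),(64,-22,100),(58,22,100),(70,22,100),(38,22,67),(38,-22,67)]: print(a,((proj(m,g(a))-[110,90])*2.5).round(1))
a=np.load('top0p.npy').astype(int); D=abs(a-t).sum(2)
for n,(u,v) in dict(can=(150,160),bottle=(365,152),punch=(273,130),short=(369,230)).items(): print(n,D[v-18:v+18,u-18:u+18].mean().round(1))
E
```

```text
tip in cleaner mm [-8.560e+01 -1.000e-01  1.829e+02] rot vs home [ 0.01 -0.   -0.04]
13.8667 F cleaner [ 0.4 -0.3 -0.5] T [-0.04 -0.07 -0.04] w 0.042492932137672745
(-73.5, 50, 59) [[176.4  84.5]]
(56.5, 50, 59) [[524.8  84.6]]
(-8.5, 30, 87) [[348.8 151.9]]
(64, 22, 100) [[566.1 183.3]]
(64, -22, 100) [[555.9 306. ]]
(58, 22, 100) [[548.  183.3]]
(70, 22, 100) [[584.2 183.3]]
(38, 22, 67) [[474.7 162.9]]
(38, -22, 67) [[469.8 273.4]]
can 14.2
bottle 13.4
punch 31.1
short 13.1
```

View pics/wA.png

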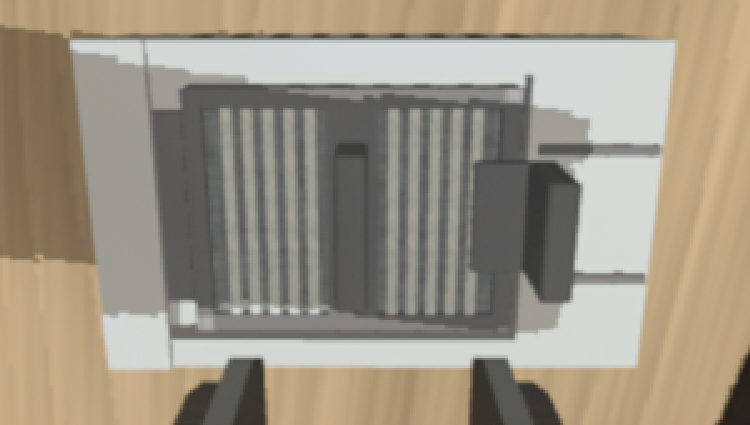

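View pics/sA.png

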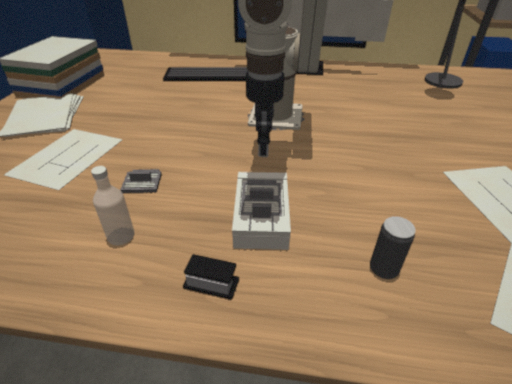

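```bash
python3 - <<'E'
import numpy as np,cv2
a=np.load('scene0p.npy')[:,:,::-1].astype(int);b=cv2.imread('pics/sA.png').astype(int);D=abs(a-b).sum(2)
for n,(r0,r1,c0,c1) in dict(punch=(250,300,178,242),can=(215,280,368,415),bottle=(165,250,92,138),short=(165,197,118,165)).items(): print(n,D[r0:r1,c0:c1].mean().round(1),(D[r0:r1,c0:c1]>100).sum())
from workcell import job_done; job_done()
E
```

```text
punch 9.0 0
can 18.7 109
bottle 6.6 0
short 6.7 0
the job is handed in; nothing more can be done
```

I put the long cartridge back in the bay, slid the latch fully over its end and let go, handing in at about 14 s of the 58 s allowed. I gripped the cartridge by its rib, tilted it 15°, hooked the tongue under the lip, swung it flat and lowered it to the floor.

- **Cartridge:** It touched the floor at the expected 45 mm. In the wrist view after release its corners matched the home position to about 1–2 px.
- **Latch:** It ran up against its stop, with 9 N at x ≈ 64 mm. The plate tip and grip appeared within 1–2 px of the fully closed position after I let go.
- **Forces:** The highest wrist force reading I saw was about 10 N. The gripper was clear of everything at hand-in.
- **Other objects:** The before/after scene view shows the punch, bottle and short cartridge unchanged. Two differences did show up, and I did not trace either further:
  - **Coffee can:** 109 pixels changed in its crop, most likely because that crop also covered the spot where the long cartridge had been lying. The can looks to be in the same place.
  - **Hole punch:** it differed more than the others in the top view (31 against 13–14), but no pixel changed strongly in the scene view. I put that down to arm shadow.

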